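# Find the notch in the warm stage's front rail and press its release key

## Robot

A 6-joint arm with a two-finger parallel gripper is mounted at the origin on the work surface. World frame = base frame: x ahead of the robot, y to its left, z up, the work surface at z = 0. Lengths are in m, angles in rad, forces in N, time in s.
With the tool pointing down it reaches from about 0.275 to 0.725 m from the base axis. Payload 15.9 kg.
Tool frame: the origin (TCP) lies at the very end of the fingers, on their centre line; the grasp point (between the pads) lies 19 mm behind it (arm.pinch_z is the distance from the TCP to the grasp point, in m); z points along the fingers, y is the line along which they close (so a half turn about z gives the same grasp; the last joint's range is limited). The gripper opens to 85 mm and grips with 20 to 120 N. Pads are 22 mm wide; open, the fingers measure 114 mm over their backs; the gripper's body (76 mm by 85 mm) begins 54 mm behind the grasp point. The pads swing forward as they close: fully open they stand 13 mm farther back than shut.
Start: joints at [1.214, 0.213, -0.034, 1.323, 0, 1.571], TCP at [0.175, 0.468, 0.231] pointing down, gripper open.
Joint ranges: [-2.98, 2.98], [-0.74, 1.72], [-1.14, 1.35], [-2.1, 2.04], [-1.57, 1.44], [-3.14, 3.14]. Speed limits (rad/s): [1.89, 1.89, 2.39, 2.57, 3.14, 3.14].

## Interface

Orientations are given as a unit quaternion [w, x, y, z].
In Python, from plant import arm gives the robot as it stands.
- The arm moves only by the tool arm_command, never from a script. Its arguments are lists of equal length, an entry for each row: "translation": the shift along the tool's x, y, z scaled (see below), a list of three; "spin": the turn about the tool's z scaled (see below). In form: {"translation": [[dx, dy, dz], ...], "spin": [spin, ...]}. A call has 1 to 8 rows; each row shifts and turns the commanded pose from where the row before left it, along the tool's axes as they then stand; what a row does not reach is not made up. The controller multiplies each number of a shift by 3 cm and each number of a turn by 4 degrees. A row lasts 1/12 s, in which the tool goes at most 41.7 mm and 7.16 degrees, less where a joint would pass 70% of its speed; a pose out of reach is approached as far as the arm can. A call with a number of a shift or a turn outside -1 to 1 is refused whole. A call with a gripper value outside its range is refused whole. "claw" is the closure, from 0 (fully open) to 1 (shut), set as the call begins (left out, the last holds). The fingers move at their own pace and stop on an object; the grip force is fixed at half the most. Time passes only in rows, so rows that do not move let the fingers close. It gives the time, the measured TCP pose, the force, the opening and the grip force at its end, in the units of the state.
- arm.sense(): the state, without advancing time (a new reading comes with each control period).
- arm.grab_frame(name): name is "side" or "top" or "wrist"; returns a dict with "frame" (400x640x3 uint8, red, green, blue), "fovy" (degrees; the focal length in pixels is half the picture's height over the tangent of half this angle, whatever the lens; pixels are square), "cx", "cy" (the principal point, pixels), "dist_coeffs" ([k1, k2, p1, p2, k3] as OpenCV has them; the pictures are not rectified), "R" (3x3) and "t" (3): a world point X has camera coordinates R X + t. Camera axes: x right, y down, z forward; pixel columns grow to the right and rows downward; lengths in m; the calibration is good to about 2 mm. A picture is of the moment at which its call begins. There is no depth.
- arm.job_done(): hands the job in; it is judged then, once.
Trained networks look in the newest picture that a camera, given by its name, has taken for a name from the list of things; names that differ only in an ending like _2 or _b are one class to them, and where a whole thing is asked for, a point or a joint stands for the part that bears it (a point fixed in the world has none). Each returns a list of dicts, best first, with "conf" (0 to 1); they miss things now and then, are a little off and sometimes report something else, mostly with a low value. They report only what shows in the picture. A call takes as long as a camera call.
- arm.boxes_of(camera, target): "position" ([row, column] in pixels, amid what is visible of it).
The state is a dict: "time_s": time; "joints": joint angles; "joint_velocities": joint speeds; "joint_efforts": joint torques, N m; "tool_pos": TCP position; "eef_rot": TCP orientation; "force": force on the tool from outside, world axes, zero at the start; "moment": the same for the moment, N m; "gripper_width": opening from 0.0 (shut) to 1.0 (fully open); "grasp_force": force on a finger pad.
Only numpy, scipy, OpenCV 4.12 (cv2) and the standard library are available. Lean on these libraries where they do the work, as an engineer would, in place of code of your own. Each camera call takes 0.05 s, during which the arm holds its last target. There are 200 camera calls.

## Task

On the microscope warm stage, set the tip of the closed fingers lightly on top of the raised front rail, just right of the round thumbscrew at its left end, and sweep it along the rail to the right, keeping it in touch with the rail, until it finds the notch. Then press the release key inside the notch gently all the way down, so that the specimen insert rises and stays up, and move the fingers clear. Do not touch the insert or its dish, and leave everything else where it stands.

Things in the scene. Friction and masses are not known exactly. Their poses are not given: they have to be found in the camera images.
- stage: warm stage fixed to the table: low white box, 270 (x) by 400 (y) mm, black top plate 55 mm above the table. Origin: centre of its underside; y runs along the front rail to the left as seen from the robot, x to the back, z up. The straight grey rail, 30 mm wide, flat level top 75 mm above the table, has its centre line at x = -115 mm, y = -190 to 190 mm. Keep forces on it below 60 N.
- edge_start (a point): start of the sweep: point on the centre line of the rail's top, 17 mm right of the axis of the thumbscrew (metal knob, 20 mm across, rising 16 mm above the rail). Axes as the stage's; sweep towards -y. Touch down here or up to 30 mm to the right; from here the first 95 mm are always whole rail.
- edge_end (a point): point on the rail top's centre line 325 mm right of edge_start. One notch, 46 mm long along the rail, upright walls, cut through the rail's whole width (open front, back and top), lies wholly between 95 mm right of edge_start and this point; its place differs every time and no reading gives it: feel for it (the tip loses the rail's top) or see it. Elsewhere the top has no gaps.
- release_key (a joint): release key: flat dark steel plate, 42 mm along the rail by 30 mm, that fills the floor of the notch and moves straight down. 0: up, its top 9 mm below the rail's top; 0.008 m: fully down on a firm stop, its top 17 mm below the rail's top. Takes about 6 to 8 N, has no return spring and stays where it is left.
- insert: round metal specimen insert, 112 mm across, with a square clear dish (68 mm, 13 mm high) on it, in the middle of the stage. Origin on its axis at the height of the plate. It is linked to the key and rises up to 5.6 mm as the key goes down. Not to be touched.
- vial: small capped glass jar, 24 mm across, 45 mm high, standing on the stage plate; to be left alone. Origin: centre of its underside.
- dish: closed round clear dish, 57 mm across, 15 mm high, on the stage plate; to be left alone. Origin: centre of its underside.
- tip_box: grey pipette-tip box with clear lid, 87 x 122 x 67 mm, on the table; to be left alone. Origin: centre of its underside.
- media_bottle: capped glass bottle, 64 mm across, 130 mm high, on the table; to be left alone. Origin: centre of its underside.
- beaker: white cup, 70 mm across, 90 mm high, on the table; to be left alone. Origin: centre of its underside.
- slide_box: flat white slide box, 80 x 100 x 32 mm, on the table; to be left alone. Origin: centre of its underside.
- dish_stack: stack of four clear round dishes, 91 mm across, 48 mm high, on the table; to be left alone. Origin: centre of its underside.

How it is judged:
On the way, in this order (a step that is already met when the one before it is completed fails the run):
1. the fingertip touches the rail's top near its left end, within about 35 mm of edge_start (contact force between the fingers and stage above 0.2 N and y of the grasp point in the frame of edge_start between -0.035 and 0.02 m and x of the grasp point in the frame of edge_start between -0.04 and 0.04 m and value of joint release_key below 0.002 m), for 0.05 s.
2. it touches the rail 40 to 62 mm along, the key still up (contact force between the fingers and stage above 0.2 N and y of the grasp point in the frame of edge_start between -0.062 and -0.04 m and x of the grasp point in the frame of edge_start between -0.04 and 0.04 m and value of joint release_key below 0.002 m), for 0.05 s.
3. it touches the rail 65 to 92 mm along, the key still up (contact force between the fingers and stage above 0.2 N and y of the grasp point in the frame of edge_start between -0.092 and -0.065 m and x of the grasp point in the frame of edge_start between -0.04 and 0.04 m and value of joint release_key below 0.002 m), for 0.05 s.
4. a finger has pressed the release key at least 6 mm of its 8 mm down (value of joint release_key above 0.006 m and contact force between the fingers and anything else above 0.5 N), for 0.05 s.
At the end, for the whole second after the job is handed in: the release key stays down (at least 6 mm of its 8 mm travel) and every loose thing is within 15 mm of its start (value of joint release_key above 0.006 m and distance of each of vial, dish, tip_box, media_bottle, beaker, slide_box, dish_stack from where it was at the start of the episode below 0.015 m); the robot touches nothing.
It fails at once if the fingers or arm touch the insert or its dish (contact force between any of the fingers, the arm and insert above 0.5 N).
It fails at once if the fingers press with more than 60 N on the stage or its key (contact force between the fingers and anything else above 60 N).
It fails at once if a loose thing is moved, lifted or carried more than 15 mm (distance of any of vial, dish, tip_box, media_bottle, beaker, slide_box, dish_stack from where it was at the start of the episode above 0.015 m).
It also fails if it takes over 72 s, if anything falls off the work surface, if the arm or the gripper's body presses on something with over 40 N, if the wrist force passes 120 N, or if a joint passes its speed limit or range.

## Working session

There is one attempt and no reset: what is moved stays moved. The work goes in short steps, Python scripts to look and compute and a tool call to move; the robot and the scene stay as the last step left them, time stands still between calls to the robot, and variables do not carry over. Pictures are saved under pics/ and viewed, at most 10 in all, crops included, and the job is handed in when it is done.

Besides the shell and the picture viewer there is one more tool, called after "Request:" as a command line: name --pt "numbers of a row" for each row, then --argument value for the rest. arm_command: Moves the arm, as the interface text tells. Shifts and turns lie within -1 to 1; 1 stands for 3 cm of shift or 4 degrees of turn. Its arguments: {"type":"object","properties":{"translation":{"type":"array","items":{"type":"array","items":{"type":"number","minimum":-1,"maximum":1}}},"spin":{"type":"array","items":{"type":"number","minimum":-1,"maximum":1}},"claw":{"type":"number"}},"required":["translation","spin"]}

```bash
mkdir -p pics; ls; python3 - <<'E'
from plant import arm
import cv2,numpy as np
s=arm.sense();print(s)
for n in ("top","side"):
    f=arm.grab_frame(n);cv2.imwrite(f"pics/{n}0.png",f["frame"][:,:,::-1])
    print(n,f["fovy"],f["cx"],f["cy"],f["dist_coeffs"],np.array(f["R"]).round(4).tolist(),np.array(f["t"]).round(4).tolist())
    for t in ("stage","edge_start","release_key","insert","vial","dish","beaker","media_bottle","tip_box"):
        print(t,[(np.round(d["position"],1).tolist(),round(d["conf"],2)) for d in arm.boxes_of(n,t)[:2]])
E
```

```text
pics
{'time_s': 0.0, 'joints': array([ 1.21397930e+00,  2.13350275e-01, -3.50381476e-02,  1.32355346e+00,
        4.23121619e-05,  1.57078252e+00]), 'joint_velocities': array([ 2.54810725e-04, -2.42294327e-04,  1.82579326e-03, -9.34869844e-05,
       -3.31027421e-04,  2.04050755e-03]), 'joint_efforts': array([-2.88018258e-03, -6.86171150e+01,  4.87112689e+01,  1.77874987e-02,
       -4.29496959e-05, -2.77342735e-05]), 'tool_pos': array([0.17451005, 0.46817816, 0.23082744]), 'eef_rot': array([-1.22471124e-04,  1.77456765e-01,  9.84128431e-01, -5.59929859e-04]), 'force': array([-0.89112791,  0.62663153,  0.08903262]), 'moment': array([ 0.03088184, -0.01296463,  0.01126257]), 'grasp_force': 0.0, 'gripper_width': 1.0016990122531195}
top 54.09707078125003 316.9243902301748 196.41248466816003 [-0.00957422  0.          0.          0.          0.        ] [[-0.013, -0.9999, 0.0028], [-0.9773, 0.0121, -0.2115], [0.2115, -0.0055, -0.9774]] [0.0002, 0.5547, 0.9494]
stage [([259.7, 448.5], 0.66), ([162.6, 312.3], 0.6)]
edge_start [([161.6, 313.7], 0.79)]
release_key [([164.1, 314.4], 0.71), ([201.6, 312.2], 0.59)]
insert [([151.4, 313.5], 0.65)]
vial [([169.6, 367.3], 0.53)]
dish [([160.9, 259.3], 0.66)]
beaker [([219.8, 486.7], 0.79)]
media_bottle [([166.1, 160.4], 0.66)]
tip_box [([234.6, 155.6], 0.9), ([161.6, 258.7], 0.62)]
side 42.27273917486076 308.09257450304045 187.17206288986776 [-0.1419712  0.         0.         0.         0.       ] [[0.9507, -0.3098, 0.0127], [-0.1586, -0.5213, -0.8385], [0.2664, 0.7952, -0.5448]] [-0.514, 0.1604, 1.1912]
stage [([210.1, 354.2], 0.97)]
edge_start [([209.0, 352.9], 0.89)]
release_key [([191.6, 307.9], 0.54)]
insert [([189.9, 358.7], 0.73)]
vial [([218.2, 359.4], 0.58)]
dish [([162.2, 333.1], 0.68)]
beaker [([332.4, 354.7], 0.9), ([126.1, 294.8], 0.72)]
media_bottle [([126.4, 295.4], 0.82)]
tip_box [([138.1, 244.4], 0.98)]
```

View pics/top0.png

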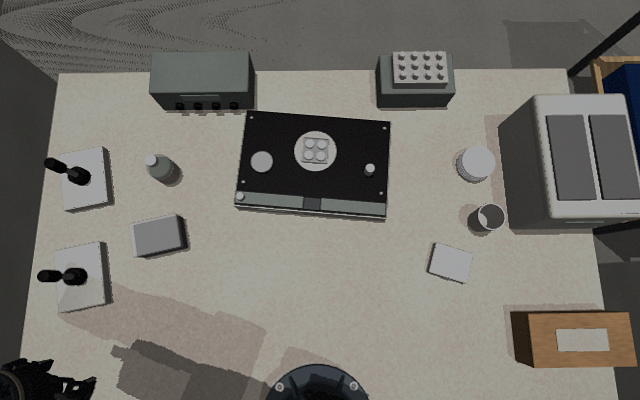

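View pics/side0.png

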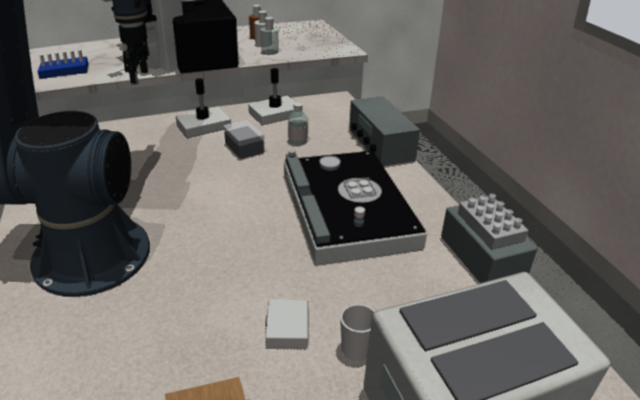

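The top view shows the thumbscrew at about (col 240, row 196), the rail running to (386, 211), and a dark notch near (312, 204). In the side view the notch is at about (307, 191). I'll zoom in to get exact pixels.

```bash
python3 - <<'E'
import cv2,numpy as np
a=cv2.imread("pics/top0.png")[180:225,228:392];b=cv2.imread("pics/side0.png")[145:250,275:340]
a=cv2.resize(a,None,fx=4.8,fy=4.8,interpolation=cv2.INTER_CUBIC)
b=cv2.resize(b,None,fx=3.5,fy=3.5,interpolation=cv2.INTER_CUBIC)
c=np.zeros((600,800,3),np.uint8);c[:a.shape[0],:a.shape[1]]=a;c[225:225+b.shape[0],:b.shape[1]]=b;cv2.imwrite("pics/z0.png",c)
E
```

```text
(no output)
```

View pics/z0.png

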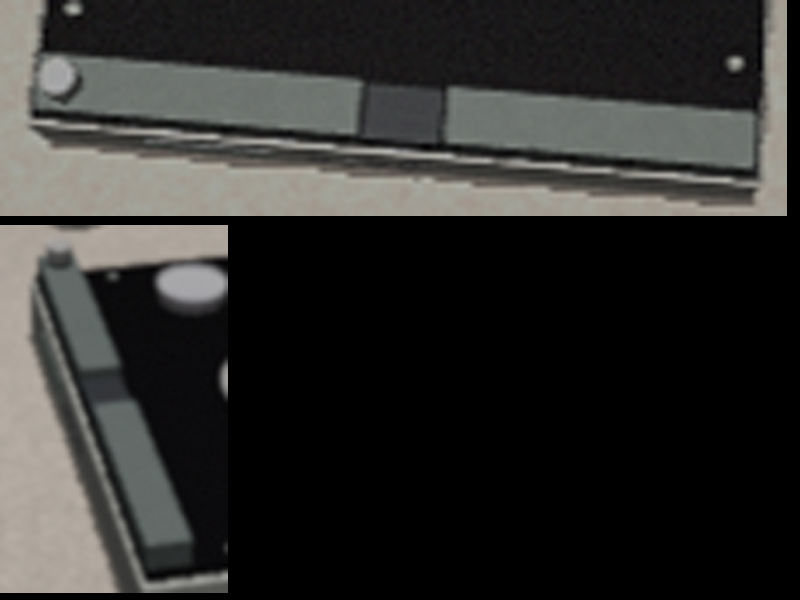

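```bash
cat > h.py <<'E'
import numpy as np,cv2
def ray(f,uv):
    F=200/np.tan(np.radians(f["fovy"])/2);K=np.array([[F,0,f["cx"]],[0,F,f["cy"]],[0,0,1.]])
    p=cv2.undistortPoints(np.array([[uv]],float),K,np.array(f["dist_coeffs"],float))[0,0]
    R=np.array(f["R"]);return -R.T@np.array(f["t"]),R.T@np.array([*p,1])
def onz(f,uv,z):
    o,d=ray(f,uv);return o+d*(z-o[2])/d[2]
def tri(a,b):
    A=[];c=[]
    for o,d in (a,b):
        d=d/np.linalg.norm(d);P=np.eye(3)-np.outer(d,d);A.append(P);c.append(P@o)
    return np.linalg.solve(sum(A),sum(c))
E
python3 - <<'E'
from plant import arm
from h import *
T=arm.grab_frame("top");S=arm.grab_frame("side")
t=lambda x,y:(228+x/4.8-.4,180+y/4.8-.4)
s=lambda x,y:(275+x/3.5-.36,145+(y-225)/3.5-.36)
P=dict(FL=((42,53),(78,262)),FR=((757,111),(192,541)),NR=((755,168),(148,547)),nLF=((362,80),(121,368)),nLN=((359,136),(85,376)),nRF=((447,87),(138,402)),nRN=((442,144),(97,407)))
Q={}
for k,(a,b) in P.items():
    Q[k]=onz(T,t(*a),.075);print(k,"top",Q[k].round(4),"side",onz(S,s(*b),.075).round(4),"tri",tri(ray(T,t(*a)),ray(S,s(*b))).round(4))
print("screw",onz(T,t(58,76),.091).round(4),onz(S,s(60,248),.091).round(4),tri(ray(T,t(58,76)),ray(S,s(60,248))).round(4))
u=Q["FL"]-Q["FR"];print("len",np.linalg.norm(u),"yaw",np.degrees(np.arctan2(-u[0],u[1])))
E
```

```text
FL top [0.5688 0.1979 0.075 ] side [0.5674 0.1864 0.075 ] tri [0.571  0.1994 0.0672]
FR top [ 0.5328 -0.1793  0.075 ] side [ 0.5316 -0.1785  0.075 ] tri [ 0.5321 -0.1791  0.0755]
NR top [ 0.5025 -0.1768  0.075 ] side [ 0.5028 -0.1761  0.075 ] tri [ 0.5025 -0.1767  0.0755]
nLF top [0.5521 0.0285 0.075 ] side [0.5516 0.0275 0.075 ] tri [0.5521 0.0286 0.0743]
nLN top [0.5221 0.0303 0.075 ] side [0.5233 0.0249 0.075 ] tri [0.5238 0.0302 0.0713]
nRF top [ 0.5478 -0.0163  0.075 ] side [ 0.5493 -0.0182  0.075 ] tri [ 0.549  -0.0165  0.0737]
nRN top [ 0.5173 -0.0132  0.075 ] side [ 0.5196 -0.0158  0.075 ] tri [ 0.5189 -0.0135  0.0733]
screw [0.5527 0.1859 0.091 ] [0.552 0.185 0.091] [0.5526 0.1861 0.0904]
len 0.37894930766500023 yaw -5.4509926688509385
```

Request:
arm_command --pt "0 0 0" --pt "0 0 0" --pt "0 0 0" --pt "0 0 0" --pt "0 0 0" --pt "0 0 0" --pt "0 0 0" --pt "0 0 0" --spin '[-0.625,-0.625,-0.625,-0.625,-0.625,-0.625,0,0]' --claw 1

```text
time_s: 1.77
tool_pos: [0.1746, 0.4685, 0.2313]
eef_rot: [-0.0, 0.048, 0.999, -0.0]
force: [-0.4, -0.3, -0.5]
gripper_width: -0.001
grasp_force: 0.0
```

Request:
arm_command --pt "-0.84 -0.58 0" --pt "-0.84 -0.58 0" --pt "-0.84 -0.58 0" --pt "-0.84 -0.58 0" --pt "-0.84 -0.58 0" --pt "-0.84 -0.58 0" --pt "-0.84 -0.58 0" --pt "-0.84 -0.58 0" --spin '[0,0,0,0,0,0,0,0]'

```text
time_s: 2.43
tool_pos: [0.3631, 0.3096, 0.2314]
eef_rot: [0.0, 0.048, 0.999, 0.0]
force: [0.2, 0.8, -0.4]
gripper_width: -0.001
grasp_force: 0.0
```

Request:
arm_command --pt "-0.84 -0.58 0" --pt "-0.84 -0.58 0" --pt "-0.84 -0.58 0" --pt "-0.84 -0.58 0" --pt "-0.84 -0.58 0" --pt "-0.84 -0.58 0" --pt "-0.84 -0.58 0" --pt "0 0 0" --spin '[0,0,0,0,0,0,0,0]'

```text
time_s: 3.1
tool_pos: [0.5292, 0.1697, 0.2307]
eef_rot: [0.0, 0.05, 0.999, -0.0]
force: [1.1, 1.0, -0.6]
gripper_width: 0.003
grasp_force: 0.0
```

Request:
arm_command --pt "-0.35 -0.28 0" --pt "-0.35 -0.28 0" --pt "0 0 0.8" --pt "0 0 0.8" --pt "0 0 0.8" --pt "0 0 0.8" --pt "0 0 0.8" --pt "0 0 0" --spin '[0,0,0,0,0,0,0,0]'

```text
time_s: 3.77
tool_pos: [0.5433, 0.1534, 0.1073]
eef_rot: [-0.003, 0.047, 0.999, -0.001]
force: [-1.0, -0.2, -0.2]
gripper_width: -0.0
grasp_force: 0.0
```

Request:
arm_command --pt "0 0 0" --pt "0 0 0" --spin '[0,0]'

```text
time_s: 3.93
tool_pos: [0.5462, 0.1543, 0.1128]
eef_rot: [0.001, 0.047, 0.999, 0.0]
force: [-0.2, -0.5, 1.3]
gripper_width: -0.003
grasp_force: 0.0
```

```bash
python3 - <<'E'
from plant import arm
import cv2,numpy as np
o=[]
for n in ("side","wrist"):
    f=arm.grab_frame(n)["frame"][:,:,::-1]
    o.append(cv2.resize(f[110:260,230:430],(400,300),interpolation=cv2.INTER_CUBIC) if n=="side" else cv2.resize(f,(400,250)))
cv2.imwrite("pics/a1.png",np.vstack(o))
E
```

```text
(no output)
```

View pics/a1.png

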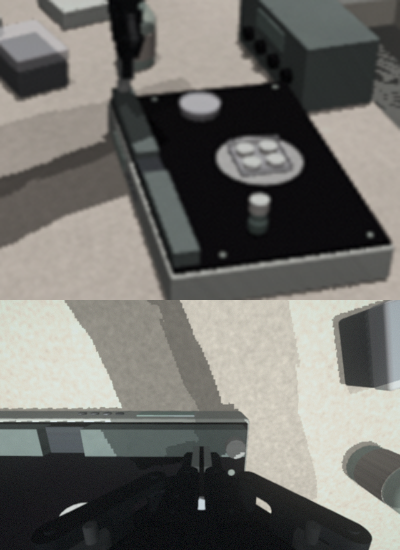

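The side and wrist views show the closed tip over the rail, just right of the thumbscrew (wrist crop, about (235, 448)). The tip is clear of it.

Request:
arm_command --pt "-0.06 -0.05 0.2" --pt "-0.06 -0.05 0.2" --pt "0 0 0.2" --pt "0 0 0.2" --pt "0 0 0.15" --pt "0 0 0.1" --pt "0 0 0" --pt "0 0 0" --spin '[0,0,0,0,0,0,0,0]'

```text
time_s: 4.7
tool_pos: [0.5487, 0.1508, 0.0797]
eef_rot: [-0.0, 0.047, 0.999, -0.0]
force: [0.0, -0.5, 0.5]
gripper_width: 0.0
grasp_force: 0.0
```

Request:
arm_command --pt "0 0 0.03" --pt "0 0 0.03" --pt "0 0 0" --pt "0 0 0" --spin '[0,0,0,0]'

```text
time_s: 5.03
tool_pos: [0.5488, 0.1508, 0.0781]
eef_rot: [0.0, 0.047, 0.999, 0.0]
force: [-0.1, -0.3, -1.1]
gripper_width: -0.001
grasp_force: 0.0
```

Request:
arm_command --pt "0 0 0.03" --pt "0 0 0.03" --pt "0 0 0.03" --pt "0 0 0" --pt "0 0 0" --spin '[0,0,0,0,0]'

```text
time_s: 5.45
tool_pos: [0.5487, 0.1507, 0.0752]
eef_rot: [-0.0, 0.048, 0.999, -0.0]
force: [0.4, 0.5, 0.3]
gripper_width: 0.002
grasp_force: 0.0
```

Request:
arm_command --pt "0 0 0.02" --pt "0 0 0" --pt "0 0 0" --spin '[0,0,0]'

```text
time_s: 5.7
tool_pos: [0.5488, 0.1508, 0.075]
eef_rot: [0.0, 0.047, 0.999, 0.0]
force: [-2.1, -0.9, 5.7]
gripper_width: -0.0
grasp_force: 2.9
```

Request:
arm_command --pt "0 0 0.01" --pt "0 -0.15 0" --pt "0 -0.15 0" --pt "0 -0.15 0" --pt "0 -0.15 0" --pt "0 -0.15 0" --pt "0 -0.15 0" --pt "0 -0.15 0" --spin '[0,0,0,0,0,0,0,0]'

```text
time_s: 6.37
tool_pos: [0.5464, 0.1199, 0.075]
eef_rot: [0.001, 0.047, 0.999, 0.001]
force: [0.1, 5.2, 6.0]
gripper_width: -0.004
grasp_force: 2.8
```

Request:
arm_command --pt "0 -0.1 0" --pt "0 -0.12 0" --pt "0 -0.12 0" --pt "0 -0.12 0" --pt "0 -0.12 0" --pt "0 -0.12 0" --pt "0 -0.12 0" --pt "0 -0.12 0" --spin '[0,0,0,0,0,0,0,0]'

```text
time_s: 7.03
tool_pos: [0.5437, 0.0918, 0.075]
eef_rot: [0.001, 0.047, 0.999, 0.001]
force: [-0.4, 4.3, 6.1]
gripper_width: -0.001
grasp_force: 2.9
```

Request:
arm_command --pt "0 -0.12 0" --pt "0 -0.12 0" --pt "0 -0.12 0" --pt "0 -0.12 0" --spin '[0,0,0,0]'

```text
time_s: 7.37
tool_pos: [0.5424, 0.0775, 0.075]
eef_rot: [0.001, 0.047, 0.999, 0.001]
force: [-0.1, 4.1, 6.6]
gripper_width: -0.0
grasp_force: 3.0
```

Request:
arm_command --pt "0 -0.15 0" --pt "0 -0.15 0" --pt "0 -0.15 0" --pt "0 -0.15 0" --pt "0 -0.15 0" --pt "0 -0.15 0" --pt "0 -0.15 0" --pt "0 -0.15 0" --spin '[0,0,0,0,0,0,0,0]'

```text
time_s: 8.03
tool_pos: [0.539, 0.0416, 0.0751]
eef_rot: [0.001, 0.047, 0.999, 0.001]
force: [1.6, 4.4, 6.7]
gripper_width: 0.003
grasp_force: 3.1
```

Request:
arm_command --pt "0 -0.15 0" --pt "0 -0.15 0" --pt "0 -0.15 0" --pt "0 0 0" --spin '[0,0,0,0]'

```text
time_s: 8.37
tool_pos: [0.5376, 0.0275, 0.075]
eef_rot: [0.001, 0.048, 0.999, 0.0]
force: [0.0, -0.5, 5.5]
gripper_width: -0.002
grasp_force: 2.7
```

Request:
arm_command --pt "0 -0.12 0" --pt "0 -0.12 0" --pt "0 -0.12 0" --pt "0 -0.12 0" --pt "0 0 0" --pt "0 0 0" --spin '[0,0,0,0,0,0]'

```text
time_s: 8.87
tool_pos: [0.5356, 0.0132, 0.0743]
eef_rot: [-0.0, 0.048, 0.999, -0.0]
force: [0.9, 1.0, 0.1]
gripper_width: 0.003
grasp_force: 0.0
```

Request:
arm_command --pt "0 -0.1 0" --pt "0 -0.1 0" --pt "0 0 0.08" --pt "0 0 0.08" --pt "0 0 0.05" --pt "0 0 0" --pt "0 0 0" --spin '[0,0,0,0,0,0,0]'

```text
time_s: 9.45
tool_pos: [0.535, 0.0075, 0.0679]
eef_rot: [-0.0, 0.047, 0.999, 0.0]
force: [0.7, 0.0, 0.4]
gripper_width: 0.003
grasp_force: 0.0
```

Request:
arm_command --pt "0 0 0.04" --pt "0 0 0.04" --pt "0 0 0.04" --pt "0 0 0.04" --pt "0 0 0.04" --pt "0 0 0" --spin '[0,0,0,0,0,0]'

```text
time_s: 9.95
tool_pos: [0.5352, 0.0075, 0.0621]
eef_rot: [0.0, 0.047, 0.999, 0.0]
force: [0.5, -0.3, -0.0]
gripper_width: 0.002
grasp_force: 0.3
```

Request:
arm_command --pt "0 0 0.03" --pt "0 0 0.03" --pt "0 0 0.03" --pt "0 0 0.03" --pt "0 0 0.01" --pt "0 0 0" --spin '[0,0,0,0,0,0]'

```text
time_s: 10.45
tool_pos: [0.5353, 0.0075, 0.0583]
eef_rot: [0.0, 0.047, 0.999, 0.0]
force: [-0.3, 0.1, 3.3]
gripper_width: 0.0
grasp_force: 1.6
```

Request:
arm_command --pt "0 0 0.02" --pt "0 0 0" --spin '[0,0]'

```text
time_s: 10.62
tool_pos: [0.5353, 0.0075, 0.058]
eef_rot: [0.0, 0.047, 0.999, 0.0]
force: [-2.7, -1.1, 8.7]
gripper_width: 0.003
grasp_force: 4.2
```

Request:
arm_command --pt "0 0 0.02" --pt "0 0 0" --pt "0 0 0" --spin '[0,0,0]'

```text
time_s: 10.87
tool_pos: [0.5353, 0.0075, 0.0579]
eef_rot: [0.0, 0.047, 0.999, 0.0]
force: [-6.8, -0.1, 18.9]
gripper_width: 0.002
grasp_force: 9.3
```

The firm stop is reached: the force rises while z stays at 0.058. Now I'll lift clear.

Request:
arm_command --pt "0 0 -0.1" --pt "0 0 -0.3" --pt "0 0 -0.5" --pt "0 0 -0.6" --pt "0 0 -0.6" --pt "0 0 -0.6" --pt "0 0 -0.6" --pt "0 0 -0.6" --spin '[0,0,0,0,0,0,0,0]'

```text
time_s: 11.53
tool_pos: [0.535, 0.0074, 0.1754]
eef_rot: [0.0, 0.048, 0.999, -0.0]
force: [0.3, 0.2, 0.4]
gripper_width: 0.003
grasp_force: 0.0
```

Request:
arm_command --pt "0.6 0 0" --pt "0.6 0 0" --pt "0.6 0 0" --pt "0.6 0 0" --pt "0.6 0 0" --pt "0 0 0" --pt "0 0 0" --pt "0 0 0" --spin '[0,0,0,0,0,0,0,0]'

```text
time_s: 12.2
tool_pos: [0.4462, 0.0159, 0.1744]
eef_rot: [0.0, 0.047, 0.999, 0.0]
force: [-0.9, 0.1, 0.3]
gripper_width: -0.0
grasp_force: 0.0
```

```bash
python3 - <<'E'
from plant import arm
import cv2,numpy as np
print(arm.sense()["tool_pos"])
o=[cv2.resize(arm.grab_frame("side")["frame"][130:260,250:430,::-1],(415,300),interpolation=cv2.INTER_CUBIC),
cv2.resize(arm.grab_frame("wrist")["frame"][:,:,::-1],(415,260))]
cv2.imwrite("pics/end.png",np.vstack(o))
E
```

```text
[0.44621626 0.01593178 0.1744172 ]
```

View pics/end.png

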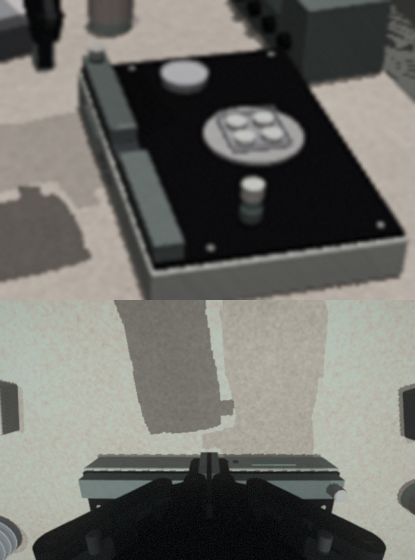

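In the final picture the insert is raised (side crop, about (253, 135)), the notch is deeper at about (128, 145), and everything else is in place with the gripper clear.

```bash
python3 -c "
from plant import arm
print(arm.job_done())"
```

```text
the job is handed in; nothing more can be done
None
```

I handed the job in at about 12 s of the 72 s; the hand-in returned no verdict. The tip swept along the rail into the notch and pressed the release key down to its stop at about 19 N. In the last pictures the insert was up, the fingers were clear and nothing else looked moved.

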